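Post a tape cartridge through the sprung flap of a returns box

ROBOT

A 6-joint arm with a two-finger parallel gripper is mounted at the origin on the work surface. World frame = base frame: x ahead of the robot, y to its left, z up, the work surface at z = 0. Lengths are in m, angles in rad, forces in N, time in s.
With the tool pointing down it reaches from about 0.225 to 0.875 m from the base axis. Payload 3.4 kg.
Tool frame: the origin (TCP) lies between the finger pads; the fingertips stand 8 mm ahead of it and the grasp point (between the pads) lies 11 mm behind it; z points along the fingers, y is the line along which they close (so a half turn about z gives the same grasp; the last joint's range is limited). The gripper opens to 85 mm and grips with 20 to 120 N. Pads are 22 mm wide; open, the fingers measure 114 mm over their backs; the gripper's body (76 mm by 85 mm) begins 54 mm behind the grasp point. The pads swing forward as they close: fully open they stand 13 mm farther back than shut.
Start: joints at [1.16, 0.276, 1.505, -0, 1.361, -0.121], TCP at [0.164, 0.551, 0.239] pointing down, gripper open.
Joint ranges: [-2.89, 2.89], [-0.75, 2.08], [0.22, 2.7], [-1.18, 4.32], [0.11, 2.71], [-2.7, 2.7]. Speed limits (rad/s): [2.57, 2.57, 3.14, 3.14, 3.14, 3.14].

INTERFACE

Orientations are given as a unit quaternion [w, x, y, z].
In Python, from rig import manip gives the robot as it stands.
- The arm moves only by the tool move_arm, never from a script. Its argument "deltas" is a list that holds one entry, the list of rows, each a list of 5 numbers: the shift along the tool's x, y, z normalised to -1 to 1, where 1 is 80 cm, then the turn about the tool's z normalised to -1 to 1, where 1 is 120 degrees, then the closure, from -1 (fully open) to 1 (shut). In form: [[[tx, ty, tz, twist, grip], ...]]. A call has 1 to 12 rows; each row is the pose to reach, as a shift and turn from the pose commanded when the call began, along the tool's axes at that moment; what a row does not reach only later rows make up. A row lasts 1/10 s, in which the tool goes at most 50 mm and 8.59 degrees, less where a joint would pass 70% of its speed; a pose out of reach is approached as far as the arm can. A call with a number of a shift or a turn outside -1 to 1 is refused whole. A call with a gripper value outside its range is refused whole. The fingers move at their own pace and stop on an object; "squeeze" is the grip in N (left out, the last holds). Time passes only in rows, so rows that repeat a pose let the fingers close. It gives the time, the measured TCP pose, the force, the opening and the grip force at its end, in the units of the state.
- manip.get_state(): the state, without advancing time (a new reading comes with each control period).
- manip.get_image(name): name is "side" or "top"; returns the picture (400x640x3 uint8, red, green, blue); there is no depth.
- manip.camera_params(name): a dict with "fx", "fy", "cx", "cy" (pixels), "R" (3x3) and "t" (3): a world point X has camera coordinates R X + t. Camera axes: x right, y down, z forward; pixel columns grow to the right and rows downward; lengths in m; the calibration is good to about 2 mm. A picture is of the moment at which its call begins. camera_params takes no time and is no camera call.
- manip.sign_off(): hands the job in; it is judged then, once.
The state is a dict: "clock": time; "qpos": joint angles; "qd": joint speeds; "effort": joint torques, N m; "position": TCP position; "ee_rot": TCP orientation; "contact_force": force on the tool from outside, world axes, zero at the start; "moment": the same for the moment, N m; "width": finger opening in m; "gripper_force": force on a finger pad.
Only numpy, scipy, OpenCV 4.12 (cv2) and the standard library are available. Lean on these libraries where they do the work, as an engineer would, in place of code of your own. Each camera call takes 0.05 s, during which the arm holds its last target. There are 200 camera calls.

TASK

Post the tape cartridge that lies in the lane on top of the returns box: press the flap's push bar down with one finger and, while that finger keeps the flap wide open, push the cartridge along the lane with the other finger until it drops into the box. Then let the flap spring fully shut and leave everything alone. Only push the cartridge, never lift or carry it, and do not shove the other things about.

Things in the scene. Friction and masses are not known exactly. Their poses are not given: they have to be found in the camera images.
- returns_box: Fixed beige metal returns box. Origin: on the table, under the middle of the drop edge; x along the lane in the push direction, y left, z up (mm below). Inside, open beyond the drop edge: x 0 to 122, y -42 to 134, floor at z 6; far and left walls to z 172. Left of the lane (y 42 to 138, x < 0) only 100 high, under the push bar. Right ledge (y -42 to -112) at z 150 carries small things.
- drop_edge (a point): Middle of the drop edge, on the deck, 150 mm straight above the box's origin (x along the lane as for the box). The lane is a flat steel deck at z 150 of the box, from x = -195 to 0, 68 mm wide, with a kerb 8 mm wide and 12 mm high along each side. A thing pushed over the edge drops into the box when the flap is open.
- flap (a joint): Flap angle, rad: 0 shut, 1.35 at the stop. A trap panel level with the deck, turning down into the box about a hinge along x (box y 116, z 177). Its lip, 22 mm high, stands across the lane's end: shut, the cartridge cannot pass however hard it is pushed; from 1.0 rad the way is clear. A spring shuts it; pressing the bar takes about 3 N at first, 10 N at 1.2 rad.
- push_bar (a point): Middle of the flap's push bar (its core), 70 mm before the drop edge; moves with it. Flat bar 36 mm wide, 12 thick, along the lane's left side, box x -180 to 45, 45 mm from the hinge. Core when shut: box y 79, z 203 (slopes down to the left by 35 deg, top edge z 218); level at y 71, z 177, 0.61 rad. A finger let down to 10 mm above the deck at y 75 opens it to about 1.1 rad and can slide along it.
- cartridge_center (a point): Centre of the tape cartridge in its grey case, 80 mm long (its x), 56 mm wide (y), 20 mm high, about 90 g, loose; it lies flat on the lane with its long side along the lane, its front end 20 to 60 mm before the drop edge. It tips in by itself when more than half of it is past the drop edge.
- clip_box: Bystander: small cardboard box of paper clips, 50 x 38 x 24 mm, loose on the box's right ledge; origin under its centre.
- stamp_pad: Bystander: flat ink-pad tin, 75 x 46 x 18 mm, loose on the far part of the box's right ledge; origin under its centre.
- stapler: Bystander: black stapler, 140 x 36 x 60 mm, loose on the table; origin under its centre.
- mug: Bystander: white mug, 80 mm wide, 95 mm high, loose on the table; origin under its centre.
- tape_dispenser: Bystander: dark tape dispenser, 150 x 55 x 83 mm, loose on the table; origin under its centre.
- hole_punch: Bystander: steel hole punch, 115 x 50 x 54 mm, loose on the table; origin under its centre.

How it is judged:
By the outcome, as a careful person would: the job done as asked, in the order asked, and still so for the second after the job is handed in, with the robot touching nothing.
It also fails if it takes over 38 s, if anything falls off the work surface, if the arm or the gripper's body presses on something with over 40 N, if the wrist force passes 120 N, or if a joint passes its speed limit or range.

## Working session

There is one attempt and no reset: what is moved stays moved. The work goes in short steps, Python scripts to look and compute and a tool call to move; the robot and the scene stay as the last step left them, time stands still between calls to the robot, and variables do not carry over. Pictures are saved under pics/ and viewed, at most 10 in all, crops included, and the job is handed in when it is done.

Besides the shell and the picture viewer there is one more tool, called by a JSON object that holds its "op" and its "data". move_arm: Moves the arm, as the interface text tells. Scaled input: -1 to 1 covers 80 cm each way for a shift and 120 degrees each way for a turn. Its arguments: {"type":"object","properties":{"deltas":{"type":"array","items":{"type":"array","items":{"type":"array","items":{"type":"number","minimum":-1,"maximum":1}}}},"squeeze":{"type":"number"}},"required":["deltas"]}

```bash
mkdir -p pics; python3 - <<'E'
from rig import manip
import cv2
for n in("top","side"):
    cv2.imwrite(f"pics/{n}0.png",manip.get_image(n)[:,:,::-1])
    p=manip.camera_params(n);print(n,p)
s=manip.get_state();print({k:s[k] for k in("clock","position","ee_rot","contact_force","width")})
E
```

```text
top {'fx': 375.14501884082694, 'fy': 375.14501884082694, 'cx': 318.3820010046188, 'cy': 197.96889355567495, 'R': array([[-0.00836756, -0.99995286,  0.00492583],
       [-0.98381487,  0.00735057, -0.17903708],
       [ 0.17899243, -0.00634421, -0.98383   ]]), 't': array([0.02535007, 0.56454257, 1.06103453])}
side {'fx': 473.794213576125, 'fy': 473.794213576125, 'cx': 326.21114755760715, 'cy': 197.5224584356137, 'R': array([[-0.956737  , -0.29069267,  0.01233194],
       [-0.22776383,  0.72190308, -0.65343675],
       [ 0.18104681, -0.62797589, -0.75688066]]), 't': array([0.51960706, 0.17069701, 1.57529193])}
{'clock': 0.1, 'position': array([0.16415647, 0.55059129, 0.23853034]), 'ee_rot': array([-2.14352032e-04,  1.44404668e-01,  9.89518379e-01, -7.89678602e-04]), 'contact_force': array([-0.05693525, -0.18749925,  0.26089517]), 'width': 0.08554862138548873}
```

View pics/top0.png

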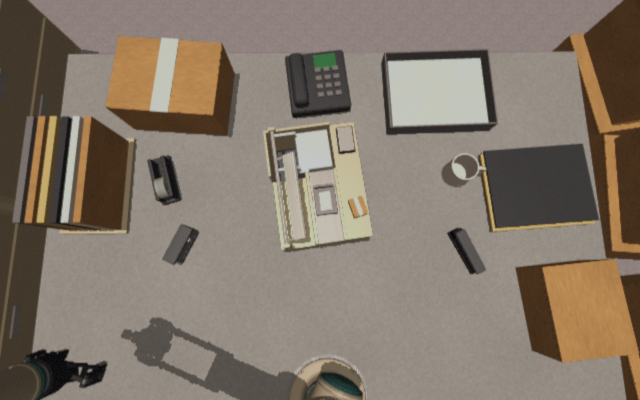

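View pics/side0.png

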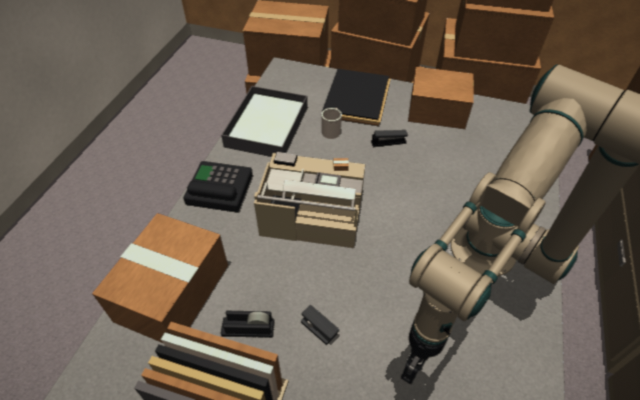

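Top view: the box is around columns 265–370 and rows 123–250. The lane runs up the image (away from the robot), with the cartridge near (325,200), the push bar near (293,195), the clip box at (358,207) and the stamp pad at (346,139). I'll enlarge both views.

```bash
python3 - <<'E'
import cv2
a=cv2.imread("pics/top0.png")[115:255,255:380]
cv2.imwrite("pics/topc.png",cv2.resize(a,None,fx=4.2,fy=4.2,interpolation=cv2.INTER_CUBIC))
a=cv2.imread("pics/side0.png")[145:250,245:375]
cv2.imwrite("pics/sidec.png",cv2.resize(a,None,fx=5,fy=5,interpolation=cv2.INTER_CUBIC))
E
```

```text
(no output)
```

View pics/topc.png

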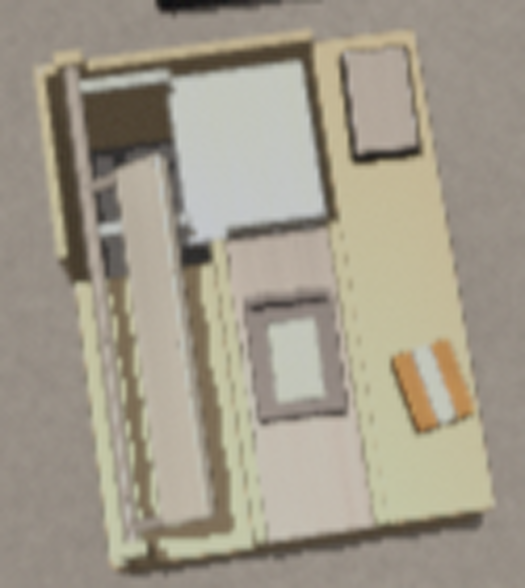

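View pics/sidec.png

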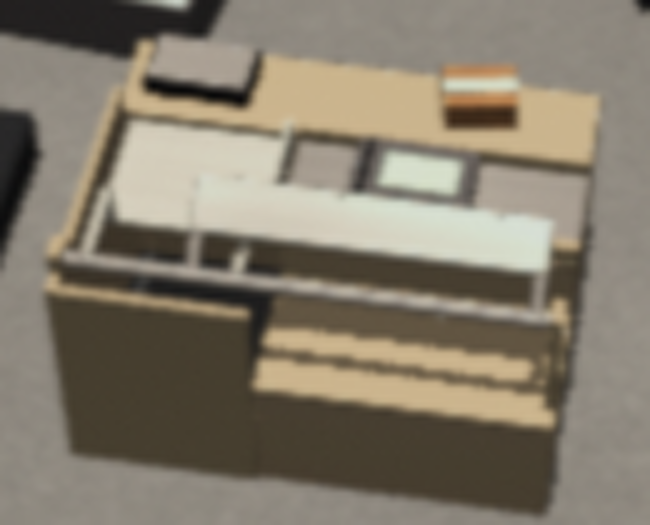

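Cropped top view (crop px): ledge corners are (493,510) and (415,35), the deck's near end (268,540)/(372,525), bar near/far right corners (208,517)/(163,155), and the cartridge top (245,308),(328,300),(347,408),(262,418). The side view agrees: the flap is shut and the bar runs along the left.

```bash
cat > h.py <<'E'
import numpy as np
from rig import manip
def ray(n,u,v,z):
    p=manip.camera_params(n);R,t=p["R"],p["t"]
    c=-R.T@t; d=R.T@np.array([(u-p["cx"])/p["fx"],(v-p["cy"])/p["fy"],1])
    return c+d*(z-c[2])/d[2]
def proj(n,X):
    p=manip.camera_params(n);q=p["R"]@X+p["t"];return np.array([p["fx"]*q[0]/q[2]+p["cx"],p["fy"]*q[1]/q[2]+p["cy"]])
E
python3 - <<'E'
from h import *
from scipy.optimize import least_squares
T=lambda u,v:(255+u/4.2-.4,115+v/4.2-.4); S=lambda u,v:(245+u/5-.4,145+v/5-.4)
obs=[("top",T(493,510),(-195,-112,150)),("top",T(268,540),(-195,34,150)),("top",T(372,525),(-195,-34,150)),
("top",T(208,517),(-180,64,216)),("top",T(163,155),(45,64,216)),("top",T(415,35),(126,-112,150)),
("side",S(598,96),(-195,-112,150)),("side",S(550,225),(-180,64,216)),("side",S(197,180),(45,64,216)),("side",S(550,512),(-195,138,0))]
def W(q,b):
    c,s=np.cos(q[2]),np.sin(q[2]);b=np.array(b)/1e3
    return np.array([q[0]+c*b[0]-s*b[1],q[1]+s*b[0]+c*b[1],b[2]])
f=lambda q:np.concatenate([proj(n,W(q,b))-uv for n,uv,b in obs])
r=least_squares(f,[.5,0,0],loss="soft_l1");q=r.x;print(q,np.degrees(q[2]));print(f(q).reshape(-1,2).round(1))
def B(P):
    c,s=np.cos(q[2]),np.sin(q[2]);d=P[:2]-q[:2];return np.array([c*d[0]+s*d[1],-s*d[0]+c*d[1]])*1e3
for u in[(245,308),(328,300),(347,408),(262,418)]:print(B(ray("top",*T(*u),.17)).round())
for n,u in[("clip",(432,385))]:print(n,B(ray("top",*T(*u),.174)).round())
print("pad",B(ray("top",*T(381,100),.168)).round())
E
```

```text
[0.62185779 0.01686764 0.1344356 ] 7.702592464973801
[[ 0.3 -0.2]
 [-0.7  0.6]
 [-0.   0.5]
 [ 0.7  0.1]
 [-0.4 -0.4]
 [-0.4 -0.8]
 [ 0.7 -0. ]
 [ 0.9 -1.5]
 [-0.2 -1.7]
 [-1.2  1.6]]
[-49.  26.]
[-51. -27.]
[-121.  -28.]
[-120.   25.]
clip [-115.  -83.]
pad [ 76. -81.]
```

```bash
cat >> h.py <<'E'
from scipy.spatial.transform import Rotation as Ro
Q=(0.6219,0.0169,0.1344)
def now():
    s=manip.get_state();P=np.array(s["position"]);R=Ro.from_quat(np.roll(s["ee_rot"],-1)).as_matrix()
    c,n=np.cos(Q[2]),np.sin(Q[2]);d=P[:2]-Q[:2]
    yaw=np.degrees(Q[2]-np.arctan2(-R[0,1],R[1,1]))
    print("t",s["clock"],"box mm",np.round([1e3*(c*d[0]+n*d[1]),1e3*(-n*d[0]+c*d[1]),P[2]*1e3],1),"F",np.round(s["contact_force"],1),"w",s["width"],"yawerr",yaw,"q6",s["qpos"][5])
    return P,R,yaw
def go(bx,by,z):
    P,R,yaw=now();c,n=np.cos(Q[2]),np.sin(Q[2])
    W=np.array([Q[0]+(c*bx-n*by)/1e3,Q[1]+(n*bx+c*by)/1e3,z/1e3])
    print("delta",(R.T@(W-P)/.8).round(4),"twist",round(-yaw/120,4),W)
E
python3 -c "
from h import *
go(-150,37.5,300)"
```

```text
t 0.1 box mm [-382.1  590.2  238.5] F [-0.1 -0.2  0.3] w 0.08554862138548873 yawerr 24.306162005126602 q6 -0.12101851540280141
delta [-0.5488 -0.5104 -0.0761] twist -0.2026 [0.46822787 0.03396246 0.3       ]
```

{"op": "move_arm", "data": {"deltas": [[[0, 0, -0.06, 0, -0.41], [-0.1, -0.09, -0.076, -0.05, -0.41], [-0.549, -0.51, -0.076, -0.203, -0.41], [-0.549, -0.51, -0.076, -0.203, -0.41], [-0.549, -0.51, -0.076, -0.203, -0.41], [-0.549, -0.51, -0.076, -0.203, -0.41], [-0.549, -0.51, -0.076, -0.203, -0.41], [-0.549, -0.51, -0.076, -0.203, -0.41], [-0.549, -0.51, -0.076, -0.203, -0.41], [-0.549, -0.51, -0.076, -0.203, -0.41], [-0.549, -0.51, -0.076, -0.203, -0.41], [-0.549, -0.51, -0.076, -0.203, -0.41]]]}}

```text
clock: 1.3
position: [0.4401, 0.0819, 0.2993]
ee_rot: [0.0, -0.067, 0.998, 0.0]
contact_force: [0.9, 1.0, -0.6]
width: 0.0598
gripper_force: 0.0
```

```bash
python3 -c "
from h import *
go(-150,37.5,250)"
```

```text
t 1.3 box mm [-171.4   88.7  299.3] F [ 0.9  1.  -0.6] w 0.059798445582707124 yawerr -0.03703640586528547 q6 -1.6779989243790352
delta [-0.0268 -0.0641  0.0616] twist 0.0003 [0.46822787 0.03396246 0.25      ]
```

{"op": "move_arm", "data": {"deltas": [[[-0.02, -0.05, 0, 0, -0.41], [-0.02, -0.05, 0, 0, -0.41], [-0.02, -0.05, 0.03, 0, -0.41], [-0.02, -0.05, 0.03, 0, -0.41]]]}}

```text
clock: 1.7
position: [0.4588, 0.0465, 0.2727]
ee_rot: [-0.003, -0.067, 0.998, 0.001]
contact_force: [-0.6, 0.1, 0.2]
width: 0.0603
gripper_force: 0.0
```

```bash
python3 - <<'E'
from h import *
import cv2
go(-150,37.5,240)
t=cv2.resize(manip.get_image("top")[130:270,250:390],None,fx=2.85,fy=2.85,interpolation=cv2.INTER_CUBIC)
s=cv2.resize(manip.get_image("side")[110:250,240:380],None,fx=2.85,fy=2.85,interpolation=cv2.INTER_CUBIC)
cv2.imwrite("pics/b.png",np.hstack([t,s])[:,:,::-1])
E
```

```text
t 1.7 box mm [-157.7   51.2  272.7] F [-0.6  0.1  0.2] w 0.06030143663802303 yawerr -0.01034008858955274 q6 -1.756000791562897
delta [-0.0099 -0.0172  0.0408] twist 0.0001 [0.46822787 0.03396246 0.24      ]
```

View pics/b.png

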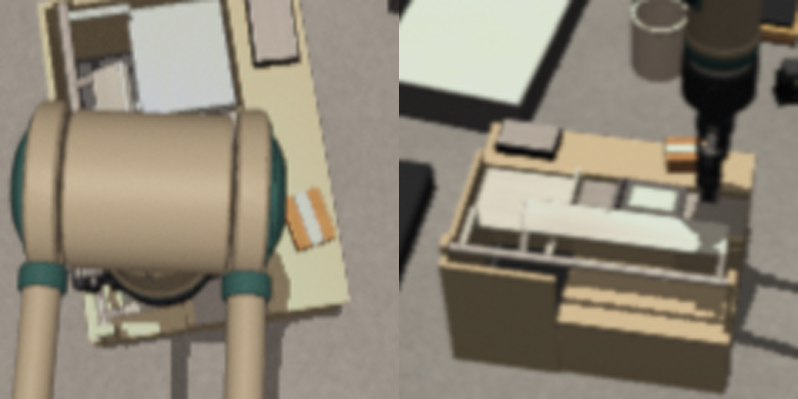

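Top view: the arm hides the fingers. Side view: the gripper is above the lane's rear, clear of the cartridge, with its fingertip at about px (349,180).

```bash
python3 - <<'E'
from h import *
c,n=np.cos(Q[2]),np.sin(Q[2])
for by in(88,14):
  for z in(280,272,264,256):
    print(by,z,proj("side",np.array([Q[0]+(c*-158-n*by)/1e3,Q[1]+(n*-158+c*by)/1e3,z/1e3])).round(1))
E
```

```text
88 280 [348.3 178.6]
88 272 [348.2 180.4]
88 264 [348.1 182.3]
88 256 [347.9 184.1]
14 280 [351.5 161.1]
14 272 [351.3 162.9]
14 264 [351.2 164.8]
14 256 [351.1 166.6]
```

{"op": "move_arm", "data": {"deltas": [[[-0.01, -0.017, 0, 0, -0.41], [-0.01, -0.017, 0, 0, -0.41], [-0.01, -0.017, 0.02, 0, -0.41], [-0.01, -0.017, 0.02, 0, -0.41], [-0.01, -0.017, 0.02, 0, -0.41]]]}}

```text
clock: 2.3
position: [0.4709, 0.034, 0.2598]
ee_rot: [0.0, -0.068, 0.998, 0.0]
contact_force: [-0.3, 0.0, 0.0]
width: 0.0599
gripper_force: 0.0
```

```bash
python3 -c "
from h import *
go(-150,37.5,220)"
```

```text
t 2.3 box mm [-147.3   37.1  259.8] F [-0.3  0.   0. ] w 0.059901726268099316 yawerr -0.05793416539570839 q6 -1.7819026513938283
delta [0.0033 0.0005 0.0497] twist 0.0005 [0.46822787 0.03396246 0.22      ]
```

{"op": "move_arm", "data": {"deltas": [[[0.004, 0, 0.0125, 0, -0.41], [0.004, 0, 0.025, 0, -0.41], [0.004, 0, 0.0375, 0, -0.41], [0.004, 0, 0.05, 0, -0.41], [0.004, 0, 0.05, 0, -0.41]]]}}

```text
clock: 2.8
position: [0.4666, 0.0339, 0.2177]
ee_rot: [-0.002, -0.068, 0.998, 0.001]
contact_force: [-1.5, 1.8, 0.8]
width: 0.0601
gripper_force: 0.8
```

```bash
python3 -c "
from h import *
go(-150,37.5,170)"
```

```text
t 2.8 box mm [-151.6   37.6  217.7] F [-1.5  1.8  0.8] w 0.06012298485311892 yawerr -0.04807577631741967 q6 -1.783351636105986
delta [-0.0022 -0.0003  0.0596] twist 0.0004 [0.46822787 0.03396246 0.17      ]
```

{"op": "move_arm", "data": {"deltas": [[[0, 0, 0.01, 0, -0.41], [0, 0, 0.02, 0, -0.41], [0, 0, 0.03, 0, -0.41], [0, 0, 0.04, 0, -0.41], [0, 0, 0.04, 0, -0.41], [0, 0, 0.04, 0, -0.41]]]}}

```text
clock: 3.4
position: [0.468, 0.033, 0.1876]
ee_rot: [0.0, -0.068, 0.998, -0.0]
contact_force: [0.3, -3.8, 4.9]
width: 0.0603
gripper_force: 2.4
```

```bash
python3 - <<'E'
from h import *
import cv2
go(-150,37.5,170)
s=cv2.resize(manip.get_image("side")[130:250,240:380],None,fx=5,fy=5,interpolation=cv2.INTER_CUBIC)
cv2.imwrite("pics/c.png",s[:,:,::-1])
E
```

```text
t 3.4 box mm [-150.4   36.6  187.6] F [ 0.3 -3.8  4.9] w 0.0603057507441865 yawerr -0.05686557343873113 q6 -1.7833634979784392
delta [-0.0004  0.0012  0.022 ] twist 0.0005 [0.46822787 0.03396246 0.17      ]
```

View pics/c.png

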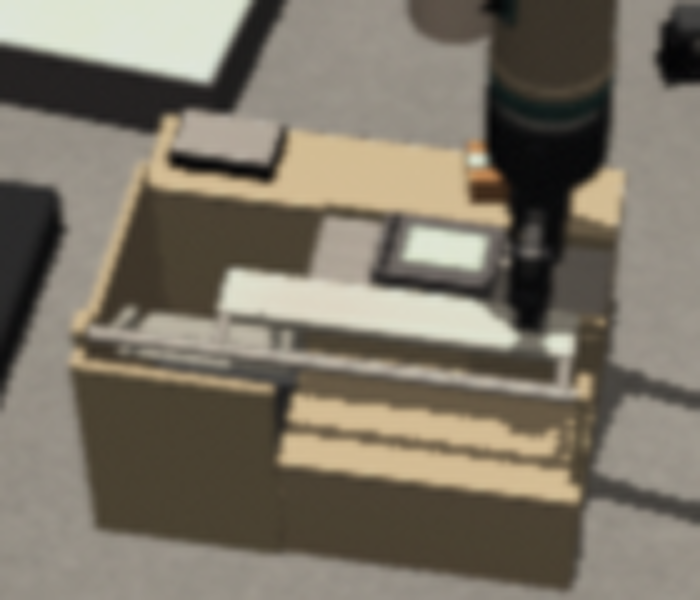

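The flap is turning down and the bar is nearly level under the finger at (530,325); the cartridge is untouched. I'll go further down.

{"op": "move_arm", "data": {"deltas": [[[0, 0, 0.01, 0, -0.41], [0, 0, 0.02, 0, -0.41], [0, 0, 0.03, 0, -0.41], [0, 0, 0.03, 0, -0.41], [0, 0, 0.03, 0, -0.41]]]}}

```text
clock: 3.95
position: [0.4679, 0.0342, 0.1641]
ee_rot: [0.001, -0.067, 0.998, 0.001]
contact_force: [-1.0, -0.8, 8.4]
width: 0.06
gripper_force: 3.8
```

```bash
python3 - <<'E'
from h import *
import cv2
go(-150,37.5,160)
s=cv2.resize(manip.get_image("side")[130:250,240:380],None,fx=5,fy=5,interpolation=cv2.INTER_CUBIC)
cv2.imwrite("pics/d.png",s[:,:,::-1])
E
```

```text
t 3.95 box mm [-150.3   37.8  164.1] F [-1.  -0.8  8.4] w 0.05998218125667429 yawerr -0.03531306079987905 q6 -1.7834461809710191
delta [-0.0004 -0.0004  0.0052] twist 0.0003 [0.46822787 0.03396246 0.16      ]
```

View pics/d.png

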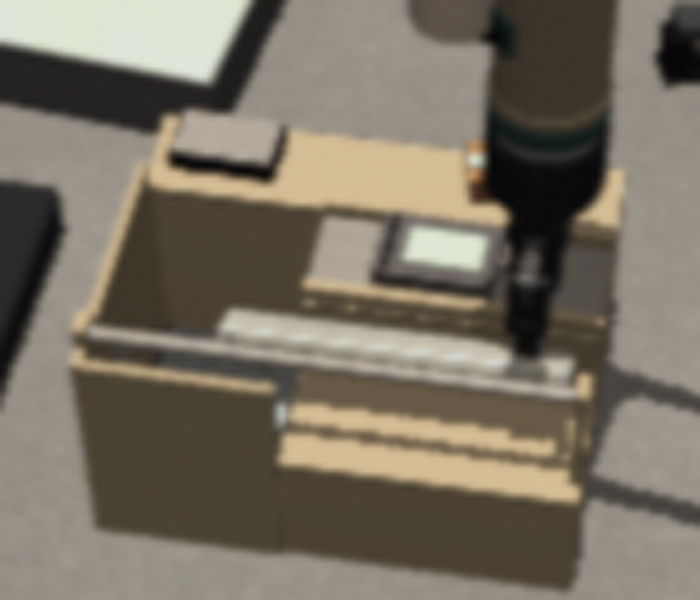

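The flap now hangs well down inside the box and the cartridge is still untouched. I'll go 5 mm lower for margin, then start pushing.

{"op": "move_arm", "data": {"deltas": [[[0, 0, 0.003, 0, -0.41], [0, 0, 0.006, 0, -0.41], [0, 0, 0.006, 0, -0.41]]]}}

```text
clock: 4.3
position: [0.468, 0.0345, 0.1596]
ee_rot: [0.001, -0.067, 0.998, 0.001]
contact_force: [-0.7, -0.1, 9.5]
width: 0.0601
gripper_force: 3.9
```

```bash
python3 -c "
from h import *
go(-100,37.5,159)"
```

```text
t 4.3 box mm [-150.1   38.1  159.6] F [-0.7 -0.1  9.5] w 0.06010991477332634 yawerr -0.021914216134219844 q6 -1.7834127550674979
delta [-0.0626 -0.0008  0.0008] twist 0.0002 [0.51777697 0.04066225 0.159     ]
```

{"op": "move_arm", "data": {"deltas": [[[-0.006, 0, 0, 0, -0.41], [-0.012, 0, 0, 0, -0.41], [-0.018, 0, 0, 0, -0.41], [-0.025, 0, 0, 0, -0.41], [-0.032, 0, 0, 0, -0.41], [-0.039, 0, 0, 0, -0.41], [-0.046, 0, 0, 0, -0.41], [-0.053, 0, 0, 0, -0.41], [-0.06, 0, 0, 0, -0.41], [-0.067, 0, 0, 0, -0.41], [-0.067, 0, 0, 0, -0.41]]]}}

```text
clock: 5.4
position: [0.5183, 0.0398, 0.1584]
ee_rot: [-0.003, -0.068, 0.998, -0.001]
contact_force: [-4.7, -5.1, 6.4]
width: 0.0605
gripper_force: 4.1
```

```bash
python3 - <<'E'
from h import *
import cv2
go(-40,37.5,159)
s=cv2.resize(manip.get_image("side")[130:250,240:380],None,fx=5,fy=5,interpolation=cv2.INTER_CUBIC)
cv2.imwrite("pics/e.png",s[:,:,::-1])
E
```

```text
t 5.4 box mm [-99.6  36.6 158.4] F [-4.7 -5.1  6.4] w 0.06048802830613957 yawerr -0.12334961771815135 q6 -1.7618813758916998
delta [-0.0745  0.0009 -0.0012] twist 0.001 [0.57723588 0.04870199 0.159     ]
```

View pics/e.png

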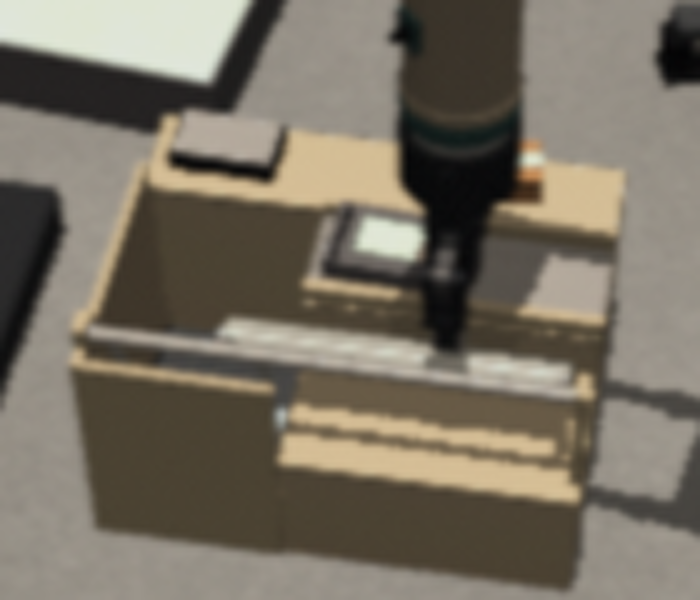

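The cartridge is sliding straight, its front just before the drop edge (335,270), and the flap stays open. I'll keep pushing until it tips in.

{"op": "move_arm", "data": {"deltas": [[[-0.008, 0, 0, 0, -0.41], [-0.017, 0, 0, 0, -0.41], [-0.026, 0, 0, 0, -0.41], [-0.035, 0, 0, 0, -0.41], [-0.044, 0, 0, 0, -0.41], [-0.053, 0, 0, 0, -0.41], [-0.062, 0, 0, 0, -0.41], [-0.071, 0, 0, 0, -0.41], [-0.08, 0, 0, 0, -0.41], [-0.09, 0, 0, 0, -0.41], [-0.1, 0, 0, 0, -0.41], [-0.108, 0, 0, 0, -0.41]]]}}

```text
clock: 6.65
position: [0.6036, 0.0512, 0.1585]
ee_rot: [-0.003, -0.068, 0.998, -0.001]
contact_force: [-4.9, -5.0, 8.2]
width: 0.0605
gripper_force: 4.0
```

{"op": "move_arm", "data": {"deltas": [[[0, 0, 0, 0, -0.41], [0, 0, 0, 0, -0.41], [0, 0, 0, 0, -0.41], [0, 0, 0, 0, -0.41], [0, 0, 0, 0, -0.41]]]}}

```text
clock: 7.15
position: [0.6048, 0.0511, 0.159]
ee_rot: [-0.002, -0.068, 0.998, -0.001]
contact_force: [-2.3, -6.1, 6.8]
width: 0.0602
gripper_force: 4.0
```

```bash
python3 - <<'E'
from h import *
import cv2
go(-70,37.5,159)
s=cv2.resize(manip.get_image("side")[130:250,240:380],None,fx=3,fy=3,interpolation=cv2.INTER_CUBIC)
t=cv2.resize(manip.get_image("top")[110:230,245:370],None,fx=3,fy=3,interpolation=cv2.INTER_CUBIC)
cv2.imwrite("pics/f.png",np.hstack([s,t])[:,:,::-1])
E
```

```text
t 7.15 box mm [-12.4  36.2 159. ] F [-2.3 -6.1  6.8] w 0.06020983820288951 yawerr -0.08969740829622197 q6 -1.7346997311405588
delta [0.072  0.0017 0.0002] twist 0.0007 [0.54750643 0.04468212 0.159     ]
```

View pics/f.png

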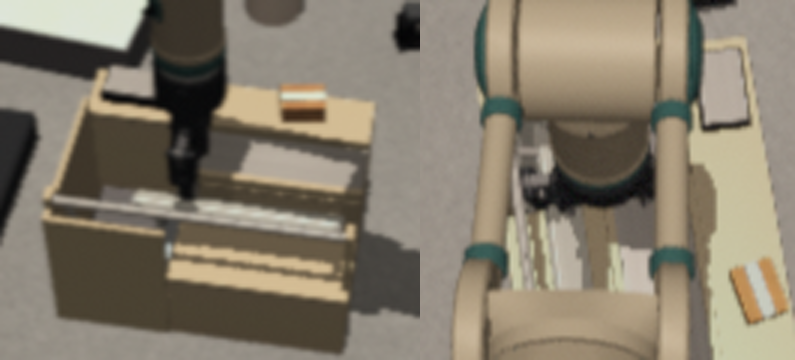

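The lane ahead of the finger is empty (side view, around (190,180)) and the cartridge has gone over the edge. I'll draw back with the flap still held open, then rise straight up.

{"op": "move_arm", "data": {"deltas": [[[0.012, 0, 0, 0, -0.41], [0.024, 0, 0, 0, -0.41], [0.036, 0, 0, 0, -0.41], [0.048, 0, 0, 0, -0.41], [0.06, 0, 0, 0, -0.41], [0.072, 0, 0, 0, -0.41], [0.084, 0, 0, 0, -0.41], [0.084, 0, 0, 0, -0.41], [0.084, 0, 0, 0, -0.41]]]}}

```text
clock: 8.15
position: [0.5425, 0.0427, 0.1605]
ee_rot: [0.004, -0.067, 0.998, -0.001]
contact_force: [2.9, -3.2, 6.6]
width: 0.0602
gripper_force: 4.0
```

{"op": "move_arm", "data": {"deltas": [[[0, 0, -0.012, 0, -0.41], [0, 0, -0.024, 0, -0.41], [0, 0, -0.036, 0, -0.41], [0, 0, -0.048, 0, -0.41], [0, 0, -0.06, 0, -0.41], [0, 0, -0.072, 0, -0.41], [0, 0, -0.084, 0, -0.41], [0, 0, -0.1, 0, -0.41], [0, 0, -0.13, 0, -0.41], [0, 0, -0.16, 0, -0.41], [0, 0, -0.19, 0, -0.41], [0, 0, -0.19, 0, -0.41]]]}}

```text
clock: 9.35
position: [0.5414, 0.043, 0.3145]
ee_rot: [0.003, -0.068, 0.998, -0.001]
contact_force: [0.7, -0.2, 0.3]
width: 0.0602
gripper_force: 0.0
```

{"op": "move_arm", "data": {"deltas": [[[0.05, 0.05, 0, 0, -0.41], [0.1, 0.1, 0, 0, -0.41], [0.15, 0.15, 0, 0, -0.41], [0.15, 0.2, 0, 0, -0.41], [0.15, 0.25, 0, 0, -0.41], [0.15, 0.3, 0, 0, -0.41], [0.15, 0.35, 0, 0, -0.41], [0.15, 0.35, 0, 0, -0.41], [0.15, 0.35, 0, 0, -0.41], [0.15, 0.35, 0, 0, -0.41]]]}}

```text
clock: 10.35
position: [0.3829, 0.3034, 0.3101]
ee_rot: [-0.001, -0.067, 0.998, -0.001]
contact_force: [-0.2, -0.5, 0.1]
width: 0.0597
gripper_force: 0.0
```

```bash
python3 - <<'E'
from h import *
import cv2
now()
s=cv2.resize(manip.get_image("side")[130:250,240:380],None,fx=2.8,fy=2.8,interpolation=cv2.INTER_CUBIC)
t=cv2.resize(manip.get_image("top")[110:255,255:380],None,fx=3.2,fy=3.2,interpolation=cv2.INTER_CUBIC)
h=max(len(s),len(t));s=np.pad(s,((0,h-len(s)),(0,0),(0,0)))
cv2.imwrite("pics/g.png",np.hstack([s,t])[:,:,::-1])
E
```

```text
t 10.35 box mm [-198.4  316.   310.1] F [-0.2 -0.5  0.1] w 0.059703737290612 yawerr -0.01936383676576591 q6 -1.1772556327756443
```

View pics/g.png

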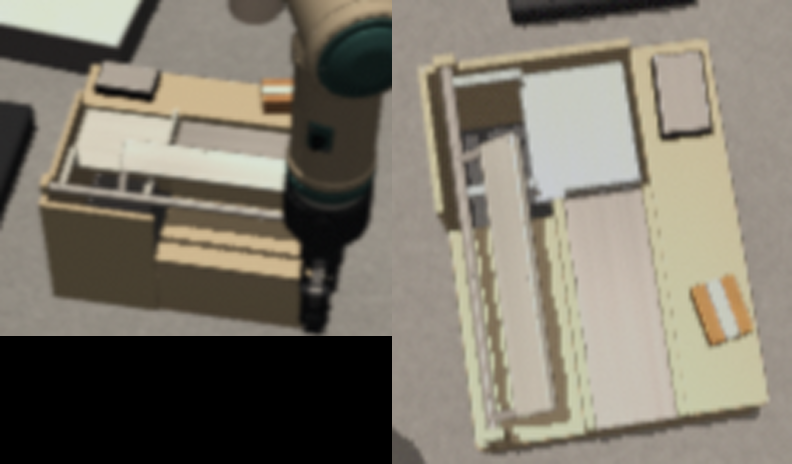

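The lane is empty, the flap looks the same as when it was shut at the start, the ledge items haven't moved, and the arm is clear. I'll hand it in.

{"op": "move_arm", "data": {"deltas": [[[0, 0, 0, 0, -0.41], [0, 0, 0, 0, -0.41], [0, 0, 0, 0, -0.41]]]}}

```text
clock: 10.75
position: [0.3833, 0.3041, 0.3107]
ee_rot: [0.0, -0.067, 0.998, 0.0]
contact_force: [-0.2, -0.2, 0.0]
width: 0.0601
gripper_force: 0.0
```

```bash
python3 -c "
from rig import manip
print(manip.sign_off())"
```

```text
the job is handed in; nothing more can be done
None
```

I pushed the cartridge over the drop edge into the returns box with the flap held open; the last pictures show the lane empty, the flap shut and the ledge items where they were, and I handed the job in at about 10.8 s with the arm clear (no verdict came back).

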